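# Unlock a filter cube and hold its label up to the inspection camera

### The job

Pull the red knob of the holder out to its stop and leave it out, then lift the black filter cube out of the holder and show it to the inspection camera on the stand: pale label facing the lens squarely, the cube's top up in the camera's picture, the label in the middle of the camera's view and 12 cm in front of the lens. The program finishes while still holding the cube there in the air, quite still. Do not bump the camera, and leave the other things on the bench where they are.

Things in the scene. Friction and masses are not known exactly. Their poses are not given: they have to be found in the camera images.
- filter_cube: black filter cube, 34 mm each way, 0.04 to 0.09 kg. Origin: centre of its underside; z up through its top (round bluish window); its -x axis points out of the side with the pale label. Stands in the holder's shallow nest (1 mm play), underside 8 mm over the bench, label away from the red knob; the upper 30 mm stand free of the nest's rim and the two sides beside the label are clear for fingers
- label (a point): centre of the cube's labelled side, 17 mm out from its middle and 17 mm above its underside; same axes as the cube (-x points out of the label)
- back_face (a point): centre of the cube's side opposite to the label; same axes
- holder: fixed aluminium holder, base plate 56 x 92 x 8 mm, nest rim 12 mm over the bench, grey guide block (31 x 30 mm, top 59 mm over the bench) centred at y = -43 mm. Origin: on the bench under the middle of the cube's nest; z up; y points from the red knob over the guide block to the cube, so the slide is pulled towards -y
- retainer (a joint): travel in m of the retaining slide, a level steel bar 12 mm wide whose tongue lies 3 mm over the cube's top and stops it from being lifted; 0 = fully in, starts between 0 and 0.006, 0.036 = pulled out to its stop, where the tongue is 11 mm clear of the cube. Pulling takes 3 to 5 N (a weak return spring and a stiffer friction): it stays where it is left
- red_knob (a point): middle of the slide's red knob, 49 mm over the bench; the knob is 18 mm wide (across the slide, holder's x), 20 mm long (along the slide) and 26 mm high; moves with the slide; axes as the holder's. Free air on both wide sides, 36 mm of air below; when the slide is in, 12 mm of bar lies between the knob and the guide block
- lens (a point): middle of the inspection camera's lens front (60 mm ring). The camera looks along this point's -x, towards the robot and 0.22 to 0.42 rad downwards; z is up in its picture. Wanted: label centre at (-0.120, 0, 0) m here, cube's -x along +x here, cube's z along z here. Behind it a 46 mm white housing and, 100 mm back, a 385 mm high pole on a 90 mm foot; a hard bump shifts the camera
- objective_case: clear round case with black lid and a microscope objective inside, diameter 38 mm, 64 mm high, a bystander. Origin: centre of its underside
- petri_pink: flat round dish with pink content, diameter 60 mm, 15 mm high, a bystander. Origin: centre of its underside
- slide_box: cream box with shut lid, 69 x 98 x 36 mm, a bystander to the left. Origin: centre of its underside
- mouse: black computer mouse, 104 x 57 x 34 mm, a bystander in front of the laptop. Origin: centre of its underside
There are look-alikes about, which are no part of the job. There is more than one size of the holder; the one meant has the size given above.

How it is judged:
On the way, in this order (a step that is already met when the one before it is completed fails the run):
1. the red knob is pulled out to its stop (0.033 m or more of 0.036) (value of joint retainer above 0.033 m), for 0.1 s.
2. the cube is gripped and lifted clear of the holder, the slide still out (height (world z) of filter_cube above 0.06 m and contact force between filter_cube and the fingers above 1 N and value of joint retainer above 0.028 m), for 0.2 s.
At the end, for the whole second after the job is handed in: The slide is still out (over 0.028 m); the cube hangs still in the fingers alone, label towards the lens: label centre 100 to 140 mm in front of it, within 15 mm of the optical axis sideways and in height, face square to the axis and top up in the picture within 0.2 rad (value of joint retainer above 0.028 m and x of label in the frame of lens between -0.14 and -0.1 m and y of label in the frame of lens between -0.015 and 0.015 m and z of label in the frame of lens between -0.015 and 0.015 m and x of back_face in the frame of lens below -0.12 m and angle between the x axis of filter_cube and the x axis of lens, either way round below 0.2 rad and angle between the z axis of filter_cube and the z axis of lens, either way round below 0.2 rad and angle between filter_cube's own z axis and vertical below 1 rad and height (world z) of filter_cube above 0.08 m and contact force between filter_cube and the fingers above 1 N and contact force between filter_cube and holder below 0.2 N and linear speed of filter_cube below 0.03 m/s and angular speed of filter_cube below 0.3 rad/s); the arm keeps its last pose, push and grip.
It fails at once if the camera is bumped out of place (over 8 mm) (distance of lens from where it was at the start of the episode above 0.008 m).
It fails at once if the objective case is pushed away (over 30 mm) (distance of objective_case from where it was at the start of the episode above 0.03 m).
It fails at once if the pink dish is pushed away (over 30 mm) (distance of petri_pink from where it was at the start of the episode above 0.03 m).
It fails at once if the slide box is pushed away (over 30 mm) (distance of slide_box from where it was at the start of the episode above 0.03 m).
It fails at once if the mouse is pushed away (over 30 mm) (distance of mouse from where it was at the start of the episode above 0.03 m).
It also fails if it takes over 38 s, if anything falls off the work surface, if the arm or the gripper's body presses on something with over 40 N, if the wrist force passes 120 N, or if a joint passes its speed limit or range.

### The arm

A 6-joint arm with a two-finger parallel gripper is mounted at the origin on a cart in front of the work surface, level with it; the furniture and walls round the work are solid. World frame = base frame: x ahead of the robot, y to its left, z up, the work surface at z = 0. Lengths are in m, angles in rad, forces in N, time in s.
With the tool pointing down it reaches from about 0.425 to 0.925 m from the base axis. Payload 12.5 kg.
Tool frame: the origin (TCP) lies midway between the tips of the shut fingers; the grasp point (between the pads) lies 19 mm behind it; z points along the fingers, y is the line along which they close (so a half turn about z gives the same grasp; the last joint's range is limited). The gripper opens to 85 mm and grips with 20 to 120 N. Pads are 22 mm wide; open, the fingers measure 114 mm over their backs; the gripper's body (76 mm by 85 mm) begins 54 mm behind the grasp point. The pads swing forward as they close: fully open they stand 13 mm farther back than shut.
Start: joints at [1.062, 0.491, 1.559, -0, 1.092, -0.106], TCP at [0.245, 0.575, 0.231] pointing down, gripper open.
Joint ranges: [-3.1, 3.1], [-0.84, 2.19], [0.05, 2.79], [-1.13, 4.28], [0.06, 2.93], [-2.69, 2.69]. Speed limits (rad/s): [2.22, 2.22, 2.79, 3.14, 3.14, 3.14].

### API

Orientations are given as a unit quaternion [x, y, z, w].
In Python, from cell import * gives the robot as it stands.
- The arm moves only by the tool step_arm, never from a script. Its arguments are lists of equal length, an entry for each row: "slide": the shift along the world's x, y, z in units of 0.3 m (1.0 is 0.3 m), a list of three; "rot": the turn, a rotation vector about the world's x, y, z in units of 180 degrees (1.0 is 180 degrees), a list of three; "claw": the opening, from -1 (shut) to 1 (fully open), so that 0 is half open. A call has exactly 10 rows; each row is the pose to reach, as a shift and turn from the pose commanded when the call began, turning the shorter way round; what a row does not reach only later rows make up. A row lasts 1/10 s, in which the tool goes at most 50 mm and 8.59 degrees, less where a joint would pass 70% of its speed; a pose out of reach is approached as far as the arm can. A call with a number of a shift or a turn outside -1 to 1 is refused whole. A call with a gripper value outside its range is refused whole. The fingers move at their own pace and stop on an object; "newtons" is the grip in N (left out, the last holds). Time passes only in rows, so rows that repeat a pose let the fingers close, or fill a call up. It gives the time, the measured TCP pose, the force, the opening and the grip force at its end, in the units of the state.
- read_state(): the state, without advancing time (a new reading comes with each control period).
- camera(name): name is "scene" or "top"; returns the picture (384x512x3 uint8, red, green, blue); there is no depth.
- camera_info(name): a dict with "fx", "fy", "cx", "cy" (pixels), "D" ([k1, k2, p1, p2, k3] as OpenCV has them; the pictures are not rectified), "world_to_cam" (4x4, takes a point from world to camera coordinates). Camera axes: x right, y up, looking along -z (the intrinsics and any distortion apply to the point x, -y, -z); pixel columns grow to the right and rows downward; lengths in m; the calibration is good to about 2 mm. A picture is of the moment at which its call begins. camera_info takes no time and is no camera call.
- hand_in(): hands the job in; it is judged then, once.
The state is a dict: "t": time; "q": joint angles; "joint_vel": joint speeds; "joint_torque": joint torques, N m; "position": TCP position; "tool_rot": TCP orientation; "ft_force": force on the tool from outside, world axes, zero at the start; "torque": the same for the moment, N m; "opening": opening from 0.0 (shut) to 1.0 (fully open); "gripper_force": force on a finger pad.
Only numpy, scipy, OpenCV 4.12 (cv2) and the standard library are available. Lean on these libraries where they do the work, as an engineer would, in place of code of your own. Each camera call takes 0.05 s, during which the arm holds its last target. There are 200 camera calls.

## Working session

There is one attempt and no reset: what is moved stays moved. The work goes in short steps, Python scripts to look and compute and a tool call to move; the robot and the scene stay as the last step left them, time stands still between calls to the robot, and variables do not carry over. Pictures are saved under pics/ and viewed, at most 10 in all, crops included, and the job is handed in when it is done.

Besides the shell and the picture viewer there is one more tool, called after "Request:" as name(argument=value, ...) on one line, values as JSON. step_arm: Moves the arm, as the interface text tells. Shifts and turns lie within -1 to 1; 1 stands for 0.3 m of shift or 180 degrees of turn. Its arguments: {"type":"object","properties":{"slide":{"type":"array","items":{"type":"array","items":{"type":"number"}}},"rot":{"type":"array","items":{"type":"array","items":{"type":"number"}}},"claw":{"type":"array","items":{"type":"number"}},"newtons":{"type":"number"}},"required":["slide","rot","claw"]}

```bash
mkdir -p pics; ls; python3 - <<'E'
from cell import *
import cv2,numpy as np
a=camera("scene");b=camera("top")
cv2.imwrite("pics/s0.png",a[...,::-1]);cv2.imwrite("pics/t0.png",b[...,::-1])
for n in("scene","top"):
  i=camera_info(n);print({k:np.round(v,3).tolist() for k,v in i.items()})
  W=np.array(i["world_to_cam"]);print(-W[:3,:3].T@W[:3,3])
print(read_state())
E
```

```text
pics
{'fx': 489.446, 'fy': 489.446, 'cx': 250.133, 'cy': 192.779, 'D': [0.035, 0.0, 0.0, 0.0, 0.0], 'world_to_cam': [[0.522, -0.853, 0.007, -0.381], [0.368, 0.233, 0.9, -0.344], [-0.769, -0.468, 0.435, -1.357], [0.0, 0.0, 0.0, 1.0]]}
[-0.71848978 -0.87888445  0.90251717]
{'fx': 465.11, 'fy': 465.11, 'cx': 262.302, 'cy': 197.96, 'D': [0.023, 0.0, 0.0, 0.0, 0.0], 'world_to_cam': [[-0.001, -1.0, -0.009, -0.068], [0.981, -0.003, 0.192, -0.587], [-0.192, -0.008, 0.981, -1.647], [0.0, 0.0, 0.0, 1.0]]}
[ 0.260028   -0.08328338  1.72842174]
{'t': 0.1, 'q': array([ 1.06241930e+00,  4.91493646e-01,  1.55936586e+00,  1.41670327e-05,
        1.09168630e+00, -1.05603692e-01]), 'joint_vel': array([-6.73599647e-04,  6.06898381e-05, -1.16952048e-03, -1.20387935e-03,
       -2.68072295e-03, -1.92459214e-03]), 'joint_torque': array([ 3.30339426e-03, -6.19448876e+01, -2.62028003e+01, -6.60650244e-05,
        2.88673924e-03,  4.36146138e-05]), 'position': array([0.24487032, 0.57483374, 0.23079747]), 'tool_rot': array([ 2.00031344e-01,  9.79789383e-01, -4.52395364e-04, -1.50007480e-04]), 'ft_force': array([-0.70105224, -0.35056057, -0.07920145]), 'torque': array([0.01506414, 0.01706642, 0.00957369]), 'gripper_force': 0.0, 'opening': 1.002341956351699}
```

View pics/s0.png

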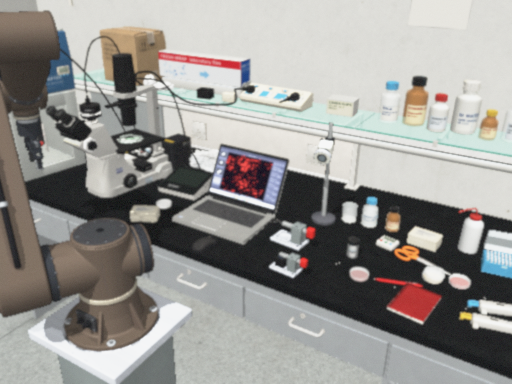

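View pics/t0.png

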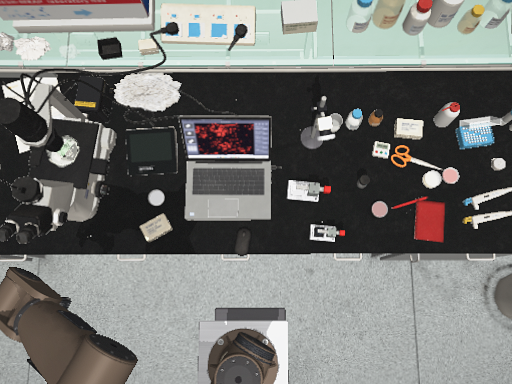

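The scene has two holder look-alikes: A at top (310,190)/scene (293,235), and B at top (327,233)/scene (290,263). The inspection camera is at top (323,123)/scene (325,150). I'll enlarge both holders and the camera, and measure their plates to compare them with the 56 x 92 mm given.

```bash
cat > h.py <<'E'
from cell import *
import cv2,numpy as np
def cam(n):
  i=camera_info(n);K=np.array([[i["fx"],0,i["cx"]],[0,i["fy"],i["cy"]],[0,0,1]]);return K,np.array(i["D"],float),np.array(i["world_to_cam"])
def ray(n,uv):
  K,D,W=cam(n);p=cv2.undistortPoints(np.array([[uv]],float),K,D)[0,0]
  d=W[:3,:3].T@np.array([p[0],-p[1],-1]);return -W[:3,:3].T@W[:3,3],d/np.linalg.norm(d)
def onz(n,uv,z):
  o,d=ray(n,uv);return o+d*(z-o[2])/d[2]
def tri(u1,u2):
  o1,d1=ray("scene",u1);o2,d2=ray("top",u2)
  s=np.linalg.lstsq(np.c_[d1,-d2],o2-o1,rcond=None)[0];a=o1+s[0]*d1;b=o2+s[1]*d2
  return (a+b)/2,np.linalg.norm(a-b)
def proj(n,P):
  K,D,W=cam(n);c=np.array(P)@W[:3,:3].T+W[:3,3];c=c*[1,-1,-1]
  return cv2.projectPoints(c.reshape(-1,1,3),np.zeros(3),np.zeros(3),K,D)[0][:,0]
def crop(im,x,y,w,h,s):return cv2.resize(im[y:y+h,x:x+w],None,fx=s,fy=s,interpolation=cv2.INTER_CUBIC)
E
python3 - <<'E'
from h import *
a=cv2.imread("pics/s0.png");b=cv2.imread("pics/t0.png")
top=np.hstack([crop(b,280,170,60,80,5),crop(b,290,85,60,80,5)])
bot=np.hstack([crop(a,263,213,60,40,5),crop(a,263,243,60,40,5)])
o=np.vstack([top[:400],bot]);cv2.imwrite("pics/c1.png",o);print(o.shape)
for n,im in(("top",b),("scene",a)):
  h=cv2.cvtColor(im,cv2.COLOR_BGR2HSV)
  m=((h[...,0]<8)|(h[...,0]>172))&(h[...,1]>150)&(h[...,2]>90)
  k,l,st,c=cv2.connectedComponentsWithStats(m.astype(np.uint8))
  print(n,"red",[(st[i].tolist(),c[i].round(1).tolist()) for i in range(1,k) if 10<st[i,4]<400])
  m=(h[...,1]<40)&(h[...,2]>130)
  k,l,st,c=cv2.connectedComponentsWithStats(m.astype(np.uint8))
  for i in range(1,k):
    if st[i,4]>60 and 260<c[i,0]<345 and 90<c[i,1]<290: print(st[i],c[i].round(1))
for c in[(325,232),(310,190)]:print(onz("top",c,0.0),np.linalg.norm(onz("top",c,0.008)-onz("top",(c[0]+1,c[1]),.008)))
E
```

```text
(600, 600, 3)
top red [([0, 0, 141, 5, 276], [82.9, 2.1]), ([417, 0, 15, 13, 152], [423.9, 5.1]), ([442, 103, 18, 9, 79], [453.3, 106.9]), ([209, 124, 28, 13, 184], [220.4, 129.0]), ([248, 124, 5, 6, 14], [250.7, 127.0]), ([196, 126, 12, 13, 84], [201.1, 131.4]), ([229, 128, 3, 6, 15], [230.1, 130.2]), ([213, 139, 19, 12, 106], [222.5, 144.5]), ([238, 147, 8, 7, 31], [241.4, 149.6]), ([247, 146, 4, 5, 12], [248.5, 148.3]), ([229, 148, 7, 4, 15], [232.5, 149.5]), ([323, 185, 8, 9, 55], [326.7, 189.3]), ([339, 230, 6, 6, 31], [341.9, 232.6])]
[316 112  27  20 376] [329.  121.8]
[317 134  18   7  85] [325.6 137. ]
[287 180  37  22 593] [302.9 190.4]
[310 224  29  18 318] [323.6 232.8]
scene red [([168, 54, 11, 2, 11], [173.0, 54.6]), ([181, 56, 32, 6, 57], [195.9, 58.4]), ([211, 60, 29, 9, 140], [228.1, 63.9]), ([436, 94, 11, 7, 53], [441.1, 97.2]), ([227, 155, 9, 16, 95], [230.6, 162.7]), ([237, 157, 23, 16, 237], [246.4, 163.7]), ([234, 174, 30, 23, 238], [245.7, 185.3]), ([248, 176, 8, 3, 14], [251.4, 177.3]), ([470, 213, 12, 7, 62], [475.1, 216.0]), ([306, 226, 10, 13, 97], [310.4, 232.2]), ([300, 257, 8, 11, 70], [303.7, 262.1])]
[    0     0   512   221 73487] [301.   91.4]
[322 183   6  34 111] [324.4 200.5]
[270 221  39  30 635] [290.5 235.6]
[269 252  33  26 396] [287.5 265.2]
[ 0.46848078 -0.30196547  0.        ] 0.0037021170870778736
[ 0.62868416 -0.24949399  0.        ] 0.0037722094764362914
```

View pics/c1.png

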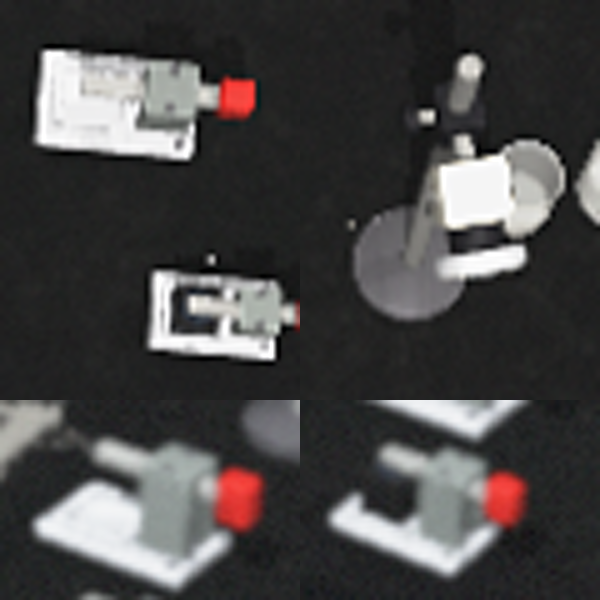

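B (top ≈325,232) is the one meant. Its plate is about 24.8 x 15.2 px, or 92 x 56 mm, and the black cube stands in it under the tongue. A's plate is about 117 mm long and its nest is empty. The crop also shows the camera's white housing, with the lens ring towards the robot. Next I'll measure B's pose and the ring.

```bash
python3 - <<'E'
from h import *
a=cv2.imread("pics/s0.png");b=cv2.imread("pics/t0.png")
print("knob tri",tri((303.7,262.1),(341.9,232.6)), "knobtop z.062",onz("top",(341.9,232.6),.062))
h=cv2.cvtColor(b,cv2.COLOR_BGR2HSV)
m=((h[...,1]<40)&(h[...,2]>90)).astype(np.uint8); m[:, :300]=0;m[:215]=0;m[245:]=0;m[:,345:]=0
c=max(cv2.findContours(m,cv2.RETR_EXTERNAL,cv2.CHAIN_APPROX_NONE)[0],key=cv2.contourArea)
w=np.array([onz("top",p[0],.008)[:2] for p in c]);r=cv2.minAreaRect((w*1000).astype(np.float32));print("rect",r,cv2.boxPoints(r).round(1).tolist())
# crop corners -> world
for n,p in dict(TL=(155,270),TR=(278,285),BR=(273,360),BL=(148,347)).items():
  print(n,onz("top",(p[0]/5+279.6,p[1]/5+169.6),.008).round(4))
for n,p in dict(gTL=(242,281),gTR=(281,284),gBR=(278,336),gBL=(238,332)).items():
  print(n,onz("top",(p[0]/5+279.6,p[1]/5+169.6),.059).round(4))
o=np.hstack([crop(a,305,128,38,50,11),crop(b,308,100,34,50,11)])
cv2.imwrite("pics/c2.png",o);print(o.shape)
E
```

```text
knob tri (array([ 0.4610114 , -0.35782376,  0.04661769]), np.float64(0.0016358051169529958)) knobtop z.062 [ 0.45873932 -0.35460905  0.062     ]
rect ((464.9079284667969, -296.0730895996094), (105.9334945678711, 59.52629852294922), 85.06803894042969) [[430.70001220703125, -346.29998779296875], [490.0, -351.3999938964844], [499.1000061035156, -245.89999389648438], [439.79998779296875, -240.6999969482422]]
TL [ 0.499  -0.2483  0.008 ]
TR [ 0.4876 -0.3393  0.008 ]
BR [ 0.4319 -0.3339  0.008 ]
BL [ 0.4416 -0.2419  0.008 ]
gTL [ 0.4838 -0.3059  0.059 ]
gTR [ 0.4816 -0.3339  0.059 ]
gBR [ 0.444  -0.3306  0.059 ]
gBL [ 0.4469 -0.302   0.059 ]
(550, 792, 3)
```

View pics/c2.png

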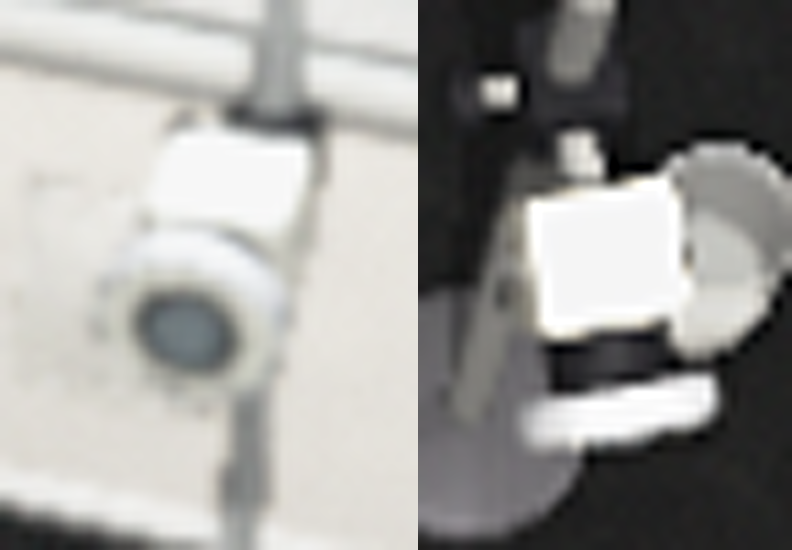

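The ring's front disc is at scene crop (186,322), px ≈(321.5,156.8). In the top view its front rim centre is at crop (621,421), px ≈(326,137.8), seen nearly edge-on. I'll now work out the lens pose and the first moves.

```bash
python3 - <<'E'
from h import *
a=cv2.imread("pics/s0.png")
g=cv2.cvtColor(crop(a,305,128,38,50,11),cv2.COLOR_BGR2GRAY)
m=(g<175).astype(np.uint8);k,l,st,c=cv2.connectedComponentsWithStats(m)
i=l[322,186];print(st[i],c[i]);e=cv2.fitEllipse(max(cv2.findContours((l==i).astype(np.uint8),0,1)[0],key=len));print("ell",e,e[1][0]/e[1][1])
u=(e[0][0]/11+304.55,e[0][1]/11+127.55)
P,r=tri(u,(326.0,137.8));print("lens",P,r)
f=lambda x,y:(308+(x-418)/11-.45,100+y/11-.45)
L=onz("top",f(522,425),P[2]);R=onz("top",f(718,390),P[2]);d=L-R;print("ring",d,"normal yaw",np.arctan2(-d[0],d[1]))
L=onz("top",f(525,205),P[2]+.03);R=onz("top",f(670,180),P[2]+.03);d=L-R;print("hous",np.arctan2(-d[0],d[1]))
print("pole",onz("top",(324,97.5),.385))
# ellipse prediction for yaw/pitch
for y in(.1,.17,.24):
  for p in(.22,.32,.42):
    cy,sy,cp,sp=np.cos(y),np.sin(y),np.cos(p),np.sin(p)
    Y=np.array([-sy,cy,0]);X=np.array([cy*cp,sy*cp,sp]);Z=np.cross(X,Y)
    t=np.linspace(0,2*np.pi,60);C=P+.018*(np.outer(np.cos(t),Y)+np.outer(np.sin(t),Z))
    q=cv2.fitEllipse((proj("scene",C)*11).astype(np.float32));print(y,p,q[1][0]/q[1][1],q[2],q[1])
print("holder px check",proj("top",[[.47,-.275,.045]]),proj("scene",[[.47,-.275,.045]]))
E
```

```text
[ 127  284  120  108 9641] [185.68032362 334.61788196]
ell ((185.57369995117188, 334.8902587890625), (101.52890014648438, 120.19071197509766), 115.86121368408203) 0.8447316641864987
lens [ 0.74058415 -0.27678079  0.283275  ] 0.0018209636401488982
ring [-0.01049743  0.05795226  0.        ] normal yaw 0.17919623682026203
hous 0.17375725874165138
pole [ 0.83622462 -0.26118547  0.385     ]
0.1 0.22 0.7950664863899108 119.54322052001953 (92.58467102050781, 116.44896697998047)
0.1 0.32 0.7345164691755122 116.23748016357422 (85.6070785522461, 116.54888916015625)
0.1 0.42 0.667014468476806 113.5042953491211 (77.79651641845703, 116.63392639160156)
0.17 0.22 0.8088221219657151 113.2888412475586 (94.32933044433594, 116.62555694580078)
0.17 0.32 0.7482133120274164 110.80162048339844 (87.32252502441406, 116.70806121826172)
0.17 0.42 0.6804764384325956 108.74041748046875 (79.46334838867188, 116.77604675292969)
0.24 0.22 0.8178861553932585 106.71422576904297 (95.54637145996094, 116.82111358642578)
0.24 0.32 0.7574804179642046 105.14945220947266 (88.5325927734375, 116.87773132324219)
0.24 0.42 0.6897518225732665 103.82392120361328 (80.6484603881836, 116.92388153076172)
holder px check [[319.08179337 230.10666075]] [[281.27339089 253.46982844]]
```

Request:
step_arm(slide=[[0.05,-0.1,0.05],[0.1,-0.2,0.1],[0.15,-0.3,0.15],[0.2,-0.4,0.2],[0.25,-0.5,0.2],[0.3,-0.6,0.2],[0.35,-0.7,0.2],[0.4,-0.8,0.2],[0.45,-0.9,0.2],[0.5,-1,0.2]], rot=[[0,0,-0.04],[0,0,-0.08],[0,0,-0.12],[0,0,-0.16],[0,0,-0.2],[0,0,-0.24],[0,0,-0.28],[0,0,-0.32],[0,0,-0.36],[0,0,-0.4]], claw=[1,1,1,1,1,1,1,1,1,1])

```text
t: 1.1
position: [0.3953, 0.2737, 0.2912]
tool_rot: [0.739, 0.673, -0.0, -0.0]
ft_force: [-0.2, 0.1, 0.0]
opening: 1.0
gripper_force: 0.0
```

```bash
python3 - <<'E'
from h import *
a=cv2.imread("pics/s0.png")
g=cv2.cvtColor(crop(a,305,128,38,50,11),cv2.COLOR_BGR2GRAY)
for T in(120,135,150,165):
  m=(g<T).astype(np.uint8);k,l,st,c=cv2.connectedComponentsWithStats(m)
  i=l[322,186];e=cv2.fitEllipse(max(cv2.findContours((l==i).astype(np.uint8),0,1)[0],key=len))
  u=(e[0][0]/11+304.55,e[0][1]/11+127.55)
  print(T,i,st[i],np.round(e[0],1),np.round(e[1],1),e[2],e[1][0]/e[1][1],tri(u,(326.0,137.8)))
E
```

```text
120 0 [     0      0    418    550 218899] [212. 268.] [482.6 647.9] 176.4945526123047 0.7449425348430266 (array([ 0.73641086, -0.27916141,  0.30583851]), np.float64(0.010419743722282708))
135 2 [ 135  292  103   83 6632] [186.2 332.2] [ 77.6 106.8] 113.2130355834961 0.7260864984215186 (array([ 0.74037337, -0.27681947,  0.2842212 ]), np.float64(0.001444131600343526))
150 2 [ 132  289  109   89 7568] [186.2 332.6] [ 84.6 111.9] 113.80133819580078 0.756072515161984 (array([ 0.74041726, -0.27682316,  0.28405387]), np.float64(0.0014868486839901994))
165 3 [ 129  286  115   99 8650] [185.9 333.5] [ 92.9 116.9] 113.7601318359375 0.7947824948604929 (array([ 0.74047774, -0.27680396,  0.28376192]), np.float64(0.0016196166387104243))
```

Request:
step_arm(slide=[[0.02,-0.1,0],[0.04,-0.2,0],[0.06,-0.3,0],[0.08,-0.4,0],[0.1,-0.5,0],[0.12,-0.6,0],[0.14,-0.7,0],[0.16,-0.8,0],[0.18,-0.9,0],[0.2,-1,0]], rot=[[0,0,0],[0,0,0],[0,0,0],[0,0,0],[0,0,0],[0,0,0],[0,0,0],[0,0,0],[0,0,0],[0,0,0]], claw=[1,1,1,1,1,1,1,1,1,1])

```text
t: 2.1
position: [0.4549, -0.0263, 0.2912]
tool_rot: [0.738, 0.675, -0.0, -0.0]
ft_force: [-0.1, 1.6, 0.1]
opening: 1.002
gripper_force: 0.0
```

Request:
step_arm(slide=[[0.01,-0.12,0],[0.02,-0.24,0],[0.03,-0.36,0],[0.03,-0.48,0],[0.03,-0.6,0],[0.03,-0.72,0],[0.03,-0.84,0],[0.03,-0.94,0],[0.03,-1,0],[0.03,-1,0]], rot=[[0,0,0],[0,0,0],[0,0,0],[0,0,0],[0,0,0],[0,0,0],[0,0,0],[0,0,0],[0,0,0],[0,0,0]], claw=[1,1,1,1,1,0,0,-0.2,-0.2,-0.2])

```text
t: 3.1
position: [0.4637, -0.3265, 0.2907]
tool_rot: [0.738, 0.674, -0.0, -0.0]
ft_force: [-0.5, 0.1, 0.2]
opening: 0.401
gripper_force: 0.0
```

The lens is at (0.740, -0.277, 0.284), yaw 0.176 and pitch about 0.31. The knob is at about (0.4605, -0.357). I'll go down over the knob with the fingers closing along the holder's x.

Request:
step_arm(slide=[[-0.01,-0.1,-0.1],[-0.011,-0.102,-0.25],[-0.011,-0.102,-0.4],[-0.011,-0.102,-0.5],[-0.011,-0.102,-0.6],[-0.011,-0.102,-0.65],[-0.011,-0.102,-0.68],[-0.011,-0.102,-0.68],[-0.011,-0.102,-0.68],[-0.011,-0.102,-0.68]], rot=[[0,0,-0.0055],[0,0,-0.0055],[0,0,-0.0055],[0,0,-0.0055],[0,0,-0.0055],[0,0,-0.0055],[0,0,-0.0055],[0,0,-0.0055],[0,0,-0.0055],[0,0,-0.0055]], claw=[-0.2,-0.2,-0.2,-0.2,-0.2,-0.2,-0.2,-0.2,-0.2,-0.2])

```text
t: 4.1
position: [0.4611, -0.3557, 0.0884]
tool_rot: [0.743, 0.669, 0.0, 0.001]
ft_force: [0.5, -0.6, 0.3]
opening: 0.401
gripper_force: 0.0
```

```bash
python3 - <<'E'
from h import *
a=camera("scene")[...,::-1];b=camera("top")[...,::-1]
s=read_state();p=s["position"];print(p,proj("scene",[p,[.4605,-.357,.049]]),proj("top",[p,[.4605,-.357,.049]]))
o=np.hstack([crop(a,265,215,60,75,6),crop(b,300,190,60,75,6)]);cv2.imwrite("pics/c3.png",o)
E
```

```text
[ 0.46095603 -0.3557333   0.08823039] [[303.54473176 250.58188871]
 [303.16841717 261.49653305]] [[343.37779587 231.09218353]
 [341.97400534 232.54194058]]
```

View pics/c3.png

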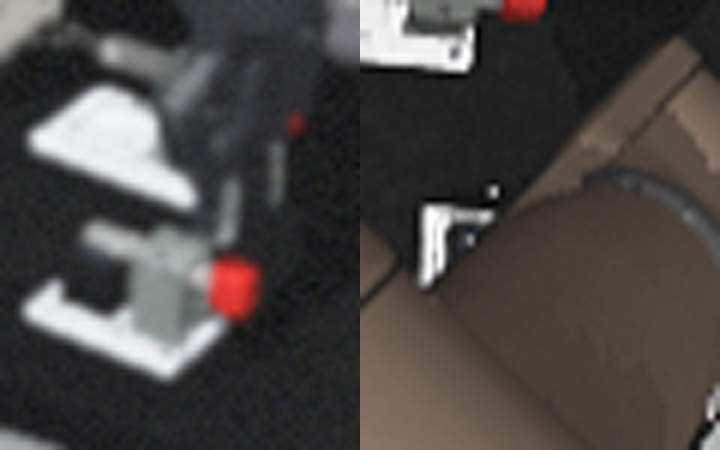

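The fingers straddle the red knob: its scene crop is (235,290) and the finger tips are at (228,238) and (275,205). I'll go down and grip.

Request:
step_arm(slide=[[0,-0.004,-0.06],[0,-0.004,-0.12],[0,-0.004,-0.17],[0,-0.004,-0.19],[0,-0.004,-0.19],[0,-0.004,-0.19],[0,-0.004,-0.19],[0,-0.004,-0.19],[0,-0.004,-0.19],[0,-0.004,-0.19]], rot=[[0,0,0],[0,0,0],[0,0,0],[0,0,0],[0,0,0],[0,0,0],[0,0,0],[0,0,0],[0,0,0],[0,0,0]], claw=[-0.2,-0.2,-0.2,-0.2,-0.2,-0.8,-0.8,-0.8,-0.8,-0.8], newtons=30)

```text
t: 5.2
position: [0.4602, -0.3568, 0.0312]
tool_rot: [0.743, 0.669, -0.0, -0.0]
ft_force: [-4.4, -0.9, 0.2]
opening: 0.206
gripper_force: 30.2
```

Request:
step_arm(slide=[[-0.002,-0.015,0],[-0.004,-0.03,0],[-0.006,-0.045,0],[-0.007,-0.06,0],[-0.008,-0.075,0],[-0.01,-0.09,0],[-0.011,-0.1,0],[-0.011,-0.1,0],[-0.011,-0.1,0],[-0.011,-0.1,0]], rot=[[0,0,0],[0,0,0],[0,0,0],[0,0,0],[0,0,0],[0,0,0],[0,0,0],[0,0,0],[0,0,0],[0,0,0]], claw=[-0.8,-0.8,-0.8,-0.8,-0.8,-0.8,-0.8,-0.8,-0.8,-0.8])

```text
t: 6.2
position: [0.4575, -0.3878, 0.0312]
tool_rot: [0.743, 0.669, -0.0, 0.001]
ft_force: [-3.2, -0.8, 5.1]
opening: 0.204
gripper_force: 30.9
```

Request:
step_arm(slide=[[0,-0.003,0],[-0.001,-0.006,0],[-0.001,-0.009,0],[-0.001,-0.012,0],[-0.001,-0.012,0],[-0.001,-0.012,0],[-0.001,-0.012,0],[-0.001,-0.012,0],[-0.001,-0.012,0],[-0.001,-0.012,0]], rot=[[0,0,0],[0,0,0],[0,0,0],[0,0,0],[0,0,0],[0,0,0],[0,0,0],[0,0,0],[0,0,0],[0,0,0]], claw=[-0.8,-0.8,-0.8,-0.8,-0.8,-0.8,-0.8,-0.8,-0.8,-0.8])

```text
t: 7.2
position: [0.4572, -0.3909, 0.0311]
tool_rot: [0.743, 0.669, 0.0, 0.001]
ft_force: [-2.4, 2.7, 5.7]
opening: 0.207
gripper_force: 31.0
```

Request:
step_arm(slide=[[0,-0.003,0],[-0.001,-0.006,0],[-0.001,-0.009,0],[-0.001,-0.009,0],[-0.001,-0.009,0],[-0.001,-0.009,0],[-0.001,-0.009,0],[-0.001,-0.009,0],[-0.001,-0.009,0],[-0.001,-0.009,0]], rot=[[0,0,0],[0,0,0],[0,0,0],[0,0,0],[0,0,0],[0,0,0],[0,0,0],[0,0,0],[0,0,0],[0,0,0]], claw=[-0.8,-0.8,-0.8,-0.8,-0.8,-0.8,-0.8,-0.8,-0.8,-0.8])

```text
t: 8.2
position: [0.457, -0.3928, 0.031]
tool_rot: [0.743, 0.669, 0.0, 0.0]
ft_force: [-0.6, 7.7, 6.8]
opening: 0.206
gripper_force: 31.0
```

```bash
python3 - <<'E'
from h import *
a=camera("scene")[...,::-1]
o=crop(a,255,220,80,60,8);cv2.imwrite("pics/c4.png",o)
h=cv2.cvtColor(a,cv2.COLOR_BGR2HSV);m=((h[...,0]<8)|(h[...,0]>172))&(h[...,1]>150)&(h[...,2]>90);m[:250]=0;m[:,330:]=0
print(np.argwhere(m)[:,::-1].mean(0),m.sum(),proj("scene",[[.4568,-.3935,.049],[.4568,-.3835,.049]]))
E
```

```text
[316.36363636 265.81818182] 11 [[313.40532925 265.6417099 ]
 [310.43219424 264.65300893]]
```

View pics/c4.png

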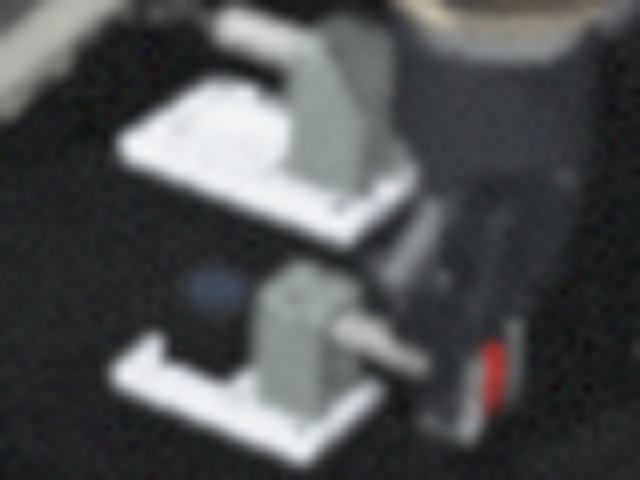

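The tongue is off the cube: its bluish window is fully visible at scene px ≈(281.8,255.6). The y force is rising, so I'll pull slightly more to confirm the stop and get the cube's position from the window.

Request:
step_arm(slide=[[0,-0.003,0],[-0.001,-0.006,0],[-0.001,-0.009,0],[-0.001,-0.009,0],[-0.001,-0.009,0],[-0.001,-0.009,0],[-0.001,-0.009,0],[-0.001,-0.009,0],[-0.001,-0.009,0],[-0.001,-0.009,0]], rot=[[0,0,0],[0,0,0],[0,0,0],[0,0,0],[0,0,0],[0,0,0],[0,0,0],[0,0,0],[0,0,0],[0,0,0]], claw=[-0.8,-0.8,-0.8,-0.8,-0.8,-0.8,-0.8,-0.8,-0.8,-0.8])

```text
t: 9.25
position: [0.4569, -0.393, 0.0309]
tool_rot: [0.743, 0.669, 0.001, -0.002]
ft_force: [5.0, 22.0, 10.9]
opening: 0.21
gripper_force: 31.2
```

```bash
python3 - <<'E'
from h import *
a=camera("scene")[...,::-1];b=a[240:265,270:300].astype(int)
m=(b[...,0]-b[...,2]>12)&(b[...,0]>40)
p=np.argwhere(m)[:,::-1];print(len(p),p.mean(0)+[270,240],onz("scene",p.mean(0)+[270,240],.042))
E
```

```text
31 [281.5483871  255.74193548] [ 0.46291989 -0.27990846  0.042     ]
```

The stop is reached: 22 N and no further travel. I'll release and rise, then take a picture of the cube.

Request:
step_arm(slide=[[0,0.006,0],[0,0.006,0],[0,0.006,0],[0,0.006,0],[0,0.006,0.03],[0,0.006,0.08],[0,0.006,0.18],[0,0.006,0.28],[0,0.006,0.38],[0,0.006,0.4]], rot=[[0,0,0],[0,0,0],[0,0,0],[0,0,0],[0,0,0],[0,0,0],[0,0,0],[0,0,0],[0,0,0],[0,0,0]], claw=[-0.2,-0.2,-0.2,-0.2,-0.2,-0.2,-0.2,0.4,0.6,0.6])

```text
t: 10.3
position: [0.4574, -0.395, 0.1551]
tool_rot: [0.744, 0.669, 0.0, 0.003]
ft_force: [-0.8, -0.4, 0.1]
opening: 0.8
gripper_force: 0.0
```

```bash
python3 - <<'E'
from h import *
a=camera("scene")[...,::-1];b=camera("top")[...,::-1]
h=cv2.cvtColor(a,cv2.COLOR_BGR2HSV);m=((h[...,0]<8)|(h[...,0]>172))&(h[...,1]>150)&(h[...,2]>90);m[:250]=0;m[:,330:]=0
u=np.argwhere(m)[:,::-1].mean(0);print(u,m.sum(),onz("scene",u,.0466+.001))
G=[(.467,-.277)]
R=np.array([[.995,.1],[-.1,.995]]);
for z in(.042,):
  C=[np.r_[np.array(G[0])+R@np.array(c)*.017,z] for c in((-1,-1),(1,-1),(1,1),(-1,1))]
o=[]
for n,im,x,y in(("scene",a,260,230),("top",b,300,205)):
  k=crop(im,x,y,60,50,6).copy()
  for q in proj(n,C):cv2.circle(k,tuple(int(v) for v in (q-[x,y]+.5)*6),2,(0,255,0),-1)
  o.append(k)
cv2.imwrite("pics/c5.png",np.hstack(o))
E
```

```text
[313.8    266.2375] 80 [ 0.45644171 -0.39508405  0.0476    ]
```

View pics/c5.png

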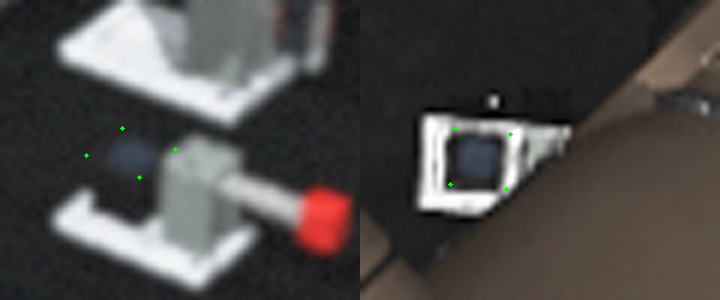

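The window is centred at scene px (281.3,255.8) and top px (319.0,230.8), so the cube is at about (0.467, -0.276). The knob stays out, with the bar long and clear. I'll move over the cube and grip it.

Request:
step_arm(slide=[[0.01,0.13,0],[0.02,0.26,0],[0.032,0.397,0],[0.032,0.397,-0.06],[0.032,0.397,-0.16],[0.032,0.397,-0.26],[0.032,0.397,-0.36],[0.032,0.397,-0.42],[0.032,0.397,-0.45],[0.032,0.397,-0.45]], rot=[[0,0,0],[0,0,0],[0,0,0],[0,0,0],[0,0,0],[0,0,0],[0,0,0],[0,0,0],[0,0,0],[0,0,0]], claw=[0.6,0.6,0.6,0.4,0.3,0.3,0.3,0.3,0.3,0.3])

```text
t: 11.4
position: [0.4655, -0.2745, 0.014]
tool_rot: [0.744, 0.669, -0.0, -0.001]
ft_force: [-0.1, -0.8, 0.3]
opening: 0.651
gripper_force: 0.0
```

Request:
step_arm(slide=[[0.004,0,0],[0.004,0,0],[0.004,0,0],[0.004,0,0],[0.004,0,0],[0.004,0,0],[0.004,0,0],[0.004,0,0],[0.004,0,0],[0.004,0,0]], rot=[[0,0,0],[0,0,0],[0,0,0],[0,0,0],[0,0,0],[0,0,0],[0,0,0],[0,0,0],[0,0,0],[0,0,0]], claw=[0.1,0,-0.1,-0.2,-0.3,-0.4,-0.5,-0.5,-0.5,-0.5], newtons=30)

```text
t: 12.4
position: [0.4675, -0.2751, 0.0161]
tool_rot: [0.744, 0.669, 0.0, 0.001]
ft_force: [-0.9, 0.1, 6.1]
opening: 0.39
gripper_force: 29.9
```

Gripped: opening 33 mm at 30 N. I'll lift straight up.

Request:
step_arm(slide=[[0,0,0.01],[0,0,0.03],[0,0,0.06],[0,0,0.1],[0,0,0.18],[0,0,0.28],[0,0,0.4],[0,0,0.5],[0,0,0.6],[0,0,0.65]], rot=[[0,0,0],[0,0,0],[0,0,0],[0,0,0],[0,0,0],[0,0,0],[0,0,0],[0,0,0],[0,0,0],[0,0,0]], claw=[-0.5,-0.5,-0.5,-0.5,-0.5,-0.5,-0.5,-0.5,-0.5,-0.5])

```text
t: 13.4
position: [0.4676, -0.2751, 0.214]
tool_rot: [0.744, 0.669, 0.0, 0.002]
ft_force: [-0.7, -0.8, -1.5]
opening: 0.392
gripper_force: 30.0
```

```bash
cat > tgt.py <<'E'
from h import *
from scipy.spatial.transform import Rotation as Ro
y,p=.176,.31;L=np.array([.7404,-.2768,.284])
cy,sy,cp,sp=np.cos(y),np.sin(y),np.cos(p),np.sin(p)
X=np.array([cy*cp,sy*cp,sp]);Y=np.array([-sy,cy,0]);Z=np.cross(X,Y)
F=np.c_[X,-Y,-Z]
T=L-.137*X-.009*Z
s=read_state();R=Ro.from_quat(s["tool_rot"])
print("tgt",T,"pos",s["position"],"slide",(T-s["position"])/.3,"rot",(Ro.from_matrix(F)*R.inv()).as_rotvec()/np.pi,"yaw only",np.degrees(np.arctan2(*(R.as_matrix()[1::-1,0]))), s["gripper_force"],s["ft_force"],s["q"].round(2))
E
python3 tgt.py
python3 - <<'E'
from h import *
a=camera("scene")[...,::-1]
o=crop(a,255,190,75,80,7);cv2.imwrite("pics/c6.png",o)
E
```

```text
tgt [ 0.61464892 -0.29916358  0.23363596] pos [ 0.4675795  -0.27506474  0.21397186] slide [ 0.49023139 -0.08032947  0.06554702] rot [ 0.07870797 -0.07175237 -0.40657287] yaw only 83.93346944808381 30.00800907611847 [-0.69172524 -0.81229517 -1.52624832] [-0.65  0.39  1.79  0.    0.96 -0.55]
```

View pics/c6.png

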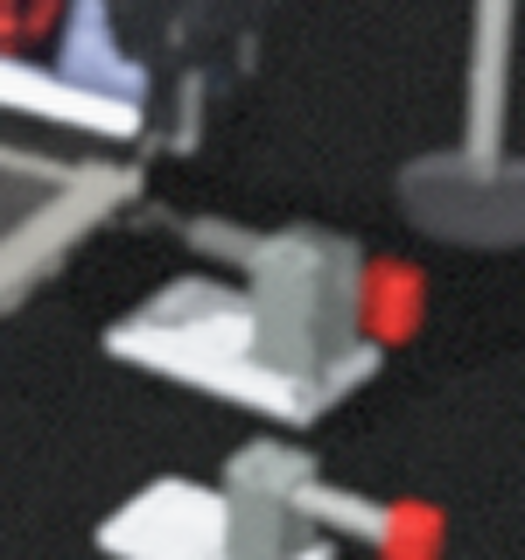

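The nest is empty and the cube is up in the fingers. B's knob is still out, at crop (415,530). I'll turn and move to the lens pose in two halves.

Request:
step_arm(slide=[[0.02,-0.004,0.01],[0.05,-0.008,0.02],[0.08,-0.012,0.03],[0.11,-0.016,0.03],[0.14,-0.02,0.03],[0.17,-0.026,0.03],[0.2,-0.032,0.03],[0.23,-0.036,0.03],[0.245,-0.04,0.033],[0.245,-0.04,0.033]], rot=[[0.004,-0.0035,-0.02],[0.009,-0.008,-0.045],[0.0136,-0.0124,-0.07],[0.0184,-0.0168,-0.095],[0.0232,-0.0212,-0.12],[0.028,-0.0256,-0.145],[0.033,-0.03,-0.17],[0.037,-0.034,-0.19],[0.0394,-0.0359,-0.2033],[0.0394,-0.0359,-0.2033]], claw=[-0.5,-0.5,-0.5,-0.5,-0.5,-0.5,-0.5,-0.5,-0.5,-0.5])

```text
t: 14.45
position: [0.5408, -0.2868, 0.2202]
tool_rot: [0.913, 0.399, 0.082, -0.008]
ft_force: [-1.2, 0.5, -0.4]
opening: 0.389
gripper_force: 30.0
```

Request:
step_arm(slide=[[0.02,-0.004,0.01],[0.05,-0.008,0.02],[0.08,-0.012,0.03],[0.11,-0.016,0.03],[0.14,-0.02,0.03],[0.17,-0.026,0.03],[0.2,-0.032,0.03],[0.23,-0.036,0.03],[0.245,-0.04,0.033],[0.245,-0.04,0.033]], rot=[[0.004,-0.0035,-0.02],[0.009,-0.008,-0.045],[0.0136,-0.0124,-0.07],[0.0184,-0.0168,-0.095],[0.0232,-0.0212,-0.12],[0.028,-0.0256,-0.145],[0.033,-0.03,-0.17],[0.037,-0.034,-0.19],[0.0394,-0.0359,-0.2033],[0.0394,-0.0359,-0.2033]], claw=[-0.5,-0.5,-0.5,-0.5,-0.5,-0.5,-0.5,-0.5,-0.5,-0.5])

```text
t: 15.45
position: [0.6142, -0.2987, 0.23]
tool_rot: [0.984, 0.087, 0.155, -0.015]
ft_force: [0.6, -0.5, -0.6]
opening: 0.39
gripper_force: 30.0
```

```bash
python3 tgt.py; python3 - <<'E'
from h import *
import io,contextlib
with contextlib.redirect_stdout(io.StringIO()):
  from tgt import L,X,Y,Z
a=camera("scene")[...,::-1];b=camera("top")[...,::-1]
o=[]
for n,im,x,y in(("scene",a,275,120),("top",b,285,95)):
  k=crop(im,x,y,70,90,5).copy()
  for P,c in[(L,(0,0,255)),(L-.12*X,(0,255,0))]+[(L-.12*X+.017*(s*Y+t*Z),(255,0,255)) for s in(-1,1) for t in(-1,1)]:
    q=(proj(n,[P])[0]-[x,y]+.5)*5;cv2.circle(k,tuple(int(v) for v in q),2,c,-1)
  o.append(k)
cv2.imwrite("pics/c7.png",np.hstack(o))
E
```

```text
tgt [ 0.61464892 -0.29916358  0.23363596] pos [ 0.61416636 -0.29867894  0.23002092] slide [ 0.00160852 -0.00161546  0.01205014] rot [-0.00113916  0.00042077 -0.00055904] yaw only 10.124075955352636 29.96818631887436 [ 0.60385794 -0.46588935 -0.55152919] [-0.63  0.5   1.58  0.3   0.87  0.59]
```

View pics/c7.png

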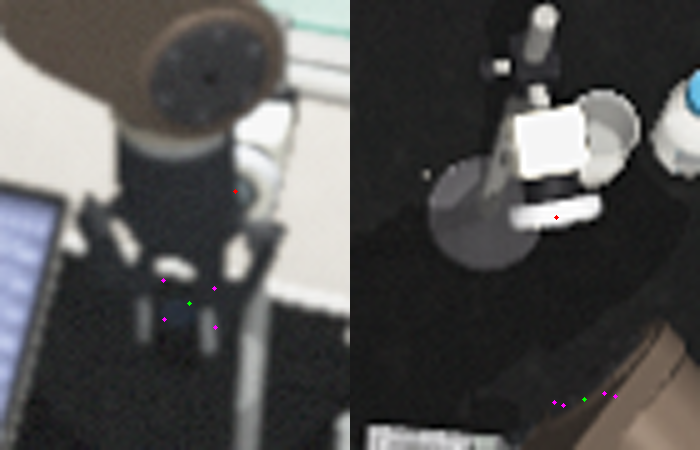

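The ring is centred on the estimated lens point in the top view, at (556,217). The cube hangs in front of it, with its bluish window at scene crop ≈(178,313). I'll check that against the prediction.

```bash
python3 - <<'E'
from h import *
from tgt import L,X,Y,Z,s,R
M=R.as_matrix();C=s["position"]+0.009*-M[:,2]
print("pred window",(proj("scene",[C-.017*M[:,2]])[0]),"pred -.007",proj("scene",[C-.010*M[:,2]])[0])
a=camera("scene")[170:200,295:330].astype(int)
m=(a[...,2]-a[...,0]>12)&(a[...,2]>40)
p=np.argwhere(m)[:,::-1];k,l,st,c=cv2.connectedComponentsWithStats(m.astype(np.uint8));print(st[1:],c[1:]+[295,170])
E
```

```text
tgt [ 0.61464892 -0.29916358  0.23363596] pos [ 0.61386871 -0.29870907  0.23002181] slide [ 0.00260069 -0.00151503  0.01204719] rot [-0.00107337  0.00034225 -0.0009519 ] yaw only 10.197788770845484 29.967135787010193 [ 0.51830226 -0.59789925 -0.49875315] [-0.63  0.5   1.58  0.3   0.87  0.58]
pred window [310.55698726 180.79416199] pred -.007 [310.59671625 182.423822  ]
[[12 11  7  4 21]] [[310.28571429 182.28571429]]
```

Request:
step_arm(slide=[[0.001,-0.001,0.004],[0.0015,-0.0015,0.008],[0.0015,-0.0015,0.012],[0.0015,-0.0015,0.012],[0.0015,-0.0015,0.012],[0.0015,-0.0015,0.012],[0.0015,-0.0015,0.012],[0.0015,-0.0015,0.012],[0.0015,-0.0015,0.012],[0.0015,-0.0015,0.012]], rot=[[0,0,0],[0,0,0],[0,0,0],[0,0,0],[0,0,0],[0,0,0],[0,0,0],[0,0,0],[0,0,0],[0,0,0]], claw=[-0.5,-0.5,-0.5,-0.5,-0.5,-0.5,-0.5,-0.5,-0.5,-0.5])

```text
t: 16.6
position: [0.6147, -0.2994, 0.2337]
tool_rot: [0.984, 0.087, 0.155, -0.015]
ft_force: [1.2, -0.2, -0.7]
opening: 0.395
gripper_force: 30.0
```

The window sits about 1.5 px lower than predicted, the same bias as in the earlier scene readings. The lens estimate uses that camera too, so raising 3.5 mm centres the label better. Then I'll hold still.

Request:
step_arm(slide=[[0,0,0.004],[-0.001,0,0.008],[-0.003,0,0.012],[-0.003,0,0.012],[-0.003,0,0.012],[-0.003,0,0.012],[-0.003,0,0.012],[-0.003,0,0.012],[-0.003,0,0.012],[-0.003,0,0.012]], rot=[[0,0,0],[0,0,0],[0,0,0],[0,0,0],[0,0,0],[0,0,0],[0,0,0],[0,0,0],[0,0,0],[0,0,0]], claw=[-0.5,-0.5,-0.5,-0.5,-0.5,-0.5,-0.5,-0.5,-0.5,-0.5])

```text
t: 17.6
position: [0.6138, -0.2993, 0.2373]
tool_rot: [0.984, 0.087, 0.155, -0.015]
ft_force: [0.0, -0.3, -1.2]
opening: 0.392
gripper_force: 30.0
```

```bash
python3 - <<'E'
from h import *
s=read_state();print(s["t"],s["position"],abs(s["joint_vel"]).max(),s["gripper_force"])
a=camera("scene")[...,::-1];h=cv2.cvtColor(a,cv2.COLOR_BGR2HSV);m=((h[...,0]<8)|(h[...,0]>172))&(h[...,1]>150)&(h[...,2]>90);m[:250]=0;m[:,330:]=0
u=np.argwhere(m)[:,::-1].mean(0);print("knob",u)
if abs(u[0]-313.8)<1.5: print(hand_in())
E
```

```text
17.6 [ 0.61383254 -0.2993345   0.23728333] 0.0016885393327485696 29.96889889240265
knob [313.775 266.3  ]
the job is handed in; nothing more can be done
None
```

I handed the job in at 17.6 s, without being shown a verdict: the knob is out at its stop, and the arm holds the cube still with its label about 12 cm in front of the lens, going by my measured lens pose.

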